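# Load the service tote and raise its carry handle

## Robot

A 6-joint arm with a two-finger parallel gripper is mounted at the origin on the work surface. World frame = base frame: x ahead of the robot, y to its left, z up, the work surface at z = 0. Lengths are in mm, angles in degrees, forces in N, time in s.
With the tool pointing down it reaches from about 300 to 850 mm from the base axis. Payload 4.2 kg.
Tool frame: the origin (TCP) lies at the very end of the fingers, on their centre line; the grasp point (between the pads) lies 19 mm behind it; z points along the fingers, y is the line along which they close (so a half turn about z gives the same grasp; the last joint's range is limited). The gripper opens to 91 mm and grips with 3 to 60 N. Pads are 32 mm wide; open, the fingers measure 118 mm over their backs; the gripper's body (76 mm by 178 mm) begins 60 mm behind the grasp point.
Start: joints at [-64.4, 18.312, 89.639, -0, 72.044, -1.146], TCP at [258.773, -513.497, 213.976] pointing down, gripper open.
Joint ranges: [-177.97, 177.97], [-48.28, 115.42], [12.27, 149.76], [-77.06, 257.06], [2.81, 150.46], [-146.56, 146.56]. Speed limits (degrees/s): [147.25, 147.25, 180, 180, 180, 180].

## Interface

Orientations are given as [roll, pitch, yaw] about the fixed x, y, z axes, in that order (R = Rz(yaw) Ry(pitch) Rx(roll)).
In Python, from workcell import env, grab_frame gives the robot as it stands. The module is installed in compiled form; this text tells all that it offers.
- The arm moves only by the tool move_arm, never from a script. Its argument "plan" is a list of rows, each an object of numbers: "tx", "ty", "tz": the shift along the tool's x, y, z in cm; "wx", "wy", "wz": the turn, a rotation vector about the tool's x, y, z in rad. In form: [{"tx": .., "ty": .., "tz": .., "wx": .., "wy": .., "wz": ..}, ...]. A call has 1 to 12 rows; each row shifts and turns the commanded pose from where the row before left it, along the tool's axes as they then stand; what a row does not reach is not made up. A row lasts 1/12 s, in which the tool goes at most 41.7 mm and 7.16 degrees, less where a joint would pass 70% of its speed; a pose out of reach is approached as far as the arm can. A call is refused whole if a number of a shift passes 4.17 or a number of a turn 0.125, either way. A call with a gripper value outside its range is refused whole. "gripper" is the finger opening in cm, from 0 to 9.12, set as the call begins (left out, the last holds). The fingers move at their own pace and stop on an object; "force" is the grip in N (left out, the last holds). Time passes only in rows, so rows that do not move let the fingers close. It gives the time, the measured TCP pose, the force, the opening and the grip force at its end, in the units of the state.
- env.state(): the state, without advancing time (a new reading comes with each control period).
- grab_frame(name): name is "scene" or "top"; returns a dict with "color" (420x560x3 uint8, red, green, blue), "vfov" (degrees; the focal length in pixels is half the picture's height over the tangent of half this angle, whatever the lens; pixels are square), "cx", "cy" (the principal point, pixels), "k1" (the pictures are not rectified: a ray, as slopes to the right and down, at radius r is drawn at 1 + k1 r^2 times it, then the intrinsics apply), "view" (4x4, takes a point from world to camera coordinates). Camera axes: x right, y up, looking along -z (the intrinsics and any distortion apply to the point x, -y, -z); pixel columns grow to the right and rows downward; lengths in mm; the calibration is good to about 2 mm. A picture is of the moment at which its call begins. There is no depth.
- env.job_done(): hands the job in; it is judged then, once.
The state is a dict: "time_s": time; "qpos": joint angles; "qvel": joint speeds; "effort": joint torques, N m; "ee_pos": TCP position; "ee_rot": TCP orientation; "force": force on the tool from outside, world axes, zero at the start; "torque": the same for the moment, N m; "gripper_width": finger opening in mm; "gripper_force": force on a finger pad.
Only numpy, scipy, OpenCV 4.12 (cv2) and the standard library are available. Lean on these libraries where they do the work, as an engineer would, in place of code of your own. Each camera call takes 0.05 s, during which the arm holds its last target. There are 200 camera calls.

## Task

Take the orange-capped spray can out of the sloping rack and set it down gently, upright, in the one empty cell of the metal tote (the cell with the orange pad on its floor). Then swing the tote's folded red carry handle up until it clicks fully home in its upright detent, and let go. Leave the blue can in the rack and the three cans already in the tote standing where they are.

Things in the scene. Friction and masses are not known exactly. Their poses are not given: they have to be found in the camera images.
- can_orange: The can to move: orange cap and band, bare metal body. aerosol can, 50 mm diameter, 130 mm tall with its cap (cap 45 mm diameter from 104 mm up). Origin at the centre of its underside, z axis along the can towards the cap. It starts leaning about 29 degrees from vertical in one of the two bays of the rack, cap end up; about 0.28 kg.
- can_blue: Bystander in the rack's other bay, 100 mm beside the orange can, leaning likewise: blue cap and band; aerosol can, 50 mm diameter, 130 mm tall with its cap (cap 45 mm diameter from 104 mm up). Origin at the centre of its underside, z axis along the can towards the cap.
- can_white: Bystander in a tote cell: white cap; aerosol can, 50 mm diameter, 130 mm tall with its cap (cap 45 mm diameter from 104 mm up). Origin at the centre of its underside, z axis along the can towards the cap.
- can_green: Bystander in a tote cell: green cap; aerosol can, 50 mm diameter, 130 mm tall with its cap (cap 45 mm diameter from 104 mm up). Origin at the centre of its underside, z axis along the can towards the cap.
- can_black: Bystander in a tote cell: black cap; aerosol can, 50 mm diameter, 130 mm tall with its cap (cap 45 mm diameter from 104 mm up). Origin at the centre of its underside, z axis along the can towards the cap.
- rack: Fixed blue sheet-metal rack, base plate 150 x 210 mm, origin under its centre, z up. Two open bays side by side at y = -50 and +50 mm; the cans lean 0.5 rad towards the rack's -x, resting on a board on their -x side that supports their lower 72 mm, between low side rails 18 mm high that reach 55 mm up the can; a can's underside centre is at x = 35, z = 45 mm. The upper half of a can stands free.
- tote: Fixed galvanised metal tote, 172 x 172 mm, walls 85 mm high and 4 mm thick, floor 4 mm thick, origin under its centre, z up. 2 x 2 cells, each 80 mm square inside, centred at x, y = +-42 mm. The handle hinges about the tote's x axis on ears at the middle of its -x and +x walls (ears up to 136 mm high) and lies folded out over the +y side.
- pad: Fixed orange pad, 74 x 74 x 3 mm, on the floor of the one empty cell, origin at the centre of its underside (4 mm above the tote's underside); a can standing on it has its underside 7 mm above the tote's underside.
- handle (a joint): Angle of the carry handle in rad: 0 = folded level out to the tote's +y side, growing as it swings up; 1.57 = upright, its end stop. A stiff hinge: it stays where it is left. From about 1.2 rad it meets a spring detent (some 4 N at the bar), which it must be pushed past at 1.40; then it snaps home against the stop.
- handle_grip (a point): Middle of the handle's cross bar, on the bar's axis: black rubber sleeve 18 mm diameter, 110 mm long, along the tote's x axis. It lies 128 mm from the hinge axis. The red bar and side arms are 12 mm round; the arms stand at x = +-108 mm.
- handle_hinge (a point): On the handle's hinge axis, in the middle of the tote, 75 mm above the tote's underside; axis along the tote's x.
Things that resemble listed ones, but are neither listed nor needed, are in the scene too. Several things look just like the pad: the one meant starts farthest to the robot's left.

How it is judged:
By the outcome, as a careful person would: the job done as asked, in the order asked, and still so for the second after the job is handed in, with the robot touching nothing.
It also fails if it takes over 45 s, if anything falls off the work surface, if the arm or the gripper's body presses on something with over 40 N, if the wrist force passes 120 N, or if a joint passes its speed limit or range.

## Working session

There is one attempt and no reset: what is moved stays moved. The work goes in short steps, Python scripts to look and compute and a tool call to move; the robot and the scene stay as the last step left them, time stands still between calls to the robot, and variables do not carry over. Pictures are saved under pics/ and viewed, at most 10 in all, crops included, and the job is handed in when it is done.

Besides the shell and the picture viewer there is one more tool, called after "Call:" by a JSON object that holds its "fn" and its "kwargs", one argument or row to a line. move_arm: Moves the arm, as the interface text tells. Its arguments: {"type":"object","properties":{"plan":{"type":"array","items":{"type":"object","properties":{"tx":{"type":"number"},"ty":{"type":"number"},"tz":{"type":"number"},"wx":{"type":"number"},"wy":{"type":"number"},"wz":{"type":"number"}}}},"gripper":{"type":"number"},"force":{"type":"number"}},"required":["plan"]}

```bash
mkdir -p pics; python3 - <<'E'
from workcell import env, grab_frame
import cv2,pickle
for n in("scene","top"):
    f=grab_frame(n); pickle.dump(f,open(n+".pkl","wb")); cv2.imwrite(f"pics/{n}0.png",cv2.cvtColor(f["color"],cv2.COLOR_RGB2BGR))
    print(n,f["vfov"],f["cx"],f["cy"],f["k1"],f["view"].round(3).tolist())
print(env.state())
E
```

```text
scene 56.5481664697614 279.24072118747534 205.67951685557074 -0.04286739850433195 [[0.279, 0.96, -0.017, -131.8], [-0.732, 0.224, 0.644, 331.862], [0.622, -0.167, 0.765, -1324.754], [0.0, 0.0, 0.0, 1.0]]
top 43.408857377143626 277.7821062164047 209.46897919484667 -0.10858957228148117 [[-0.005, -1.0, -0.001, -1.399], [0.979, -0.005, 0.203, -540.931], [-0.203, 0.0, 0.979, -1467.219], [0.0, 0.0, 0.0, 1.0]]
{'time_s': 0.1, 'qpos': array([-6.44004491e+01,  1.83476440e+01,  8.96978474e+01, -1.58614065e-03,
        7.20434311e+01, -1.14738325e+00]), 'qvel': array([-0.00387599, -0.00030477, -0.19580741, -0.04429082, -0.00377994,
        0.06922902]), 'effort': array([-1.89440698e-04, -4.13331985e+01, -2.32509881e+01,  7.28798518e-02,
        4.21507191e-02, -4.05427636e-05]), 'ee_pos': array([ 258.5702303 , -513.09349347,  213.2183267 ]), 'ee_rot': array([-1.79911065e+02, -2.72791716e-04,  2.67474241e+01]), 'force': array([ 0.50671616, -0.6253017 ,  0.54605794]), 'torque': array([0.0130832 , 0.01454605, 0.02063459]), 'gripper_force': 0.0, 'gripper_width': 91.20011545305927}
```

View pics/scene0.png

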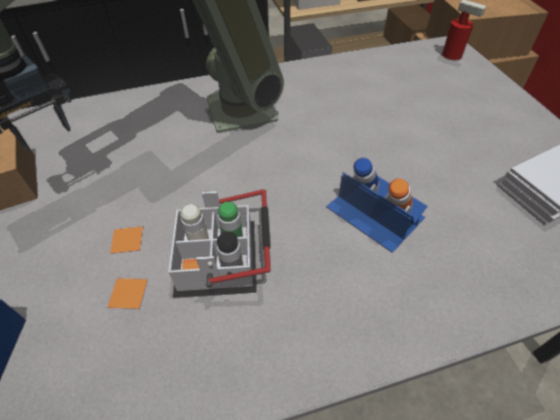

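View pics/top0.png

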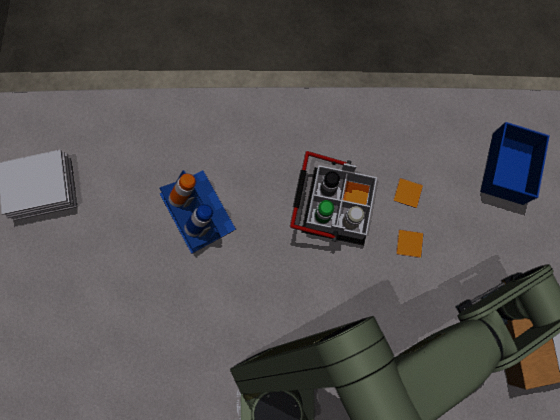

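The top view (where left in the image is +y, the robot's left) shows:
- **Rack:** orange cap at (187,182) and blue cap at (205,213). The orange can leans toward the lower right of the rack.
- **Tote:** pad at (357,190), black cap (331,180), green cap (325,209), white cap (354,214). The folded handle's bar is at (300,190).

Things that could be mistaken for what I want:
- **Pad:** (357,190) inside the tote, (408,193) and (410,243) loose on the table. The leftmost is the one in the tote, which also matches the description.
- **Orange can:** only one, at (187,182). The soap bottle in the background is red.

```bash
cat > h.py <<'E'
import numpy as np,cv2,pickle
from scipy.spatial.transform import Rotation as R
def K(f):
    F=f["color"].shape[0]/2/np.tan(np.radians(f["vfov"])/2); return np.array([[F,0,f["cx"]],[0,F,f["cy"]],[0,0,1]]),np.array([f["k1"],0,0,0,0.])
def ray(f,p):
    k,d=K(f); s=cv2.undistortPoints(np.array(p,float).reshape(-1,1,2),k,d).reshape(-1,2)
    V=f["view"]; r=np.c_[s[:,0],-s[:,1],-np.ones(len(s))]@V[:3,:3]; return -V[:3,:3].T@V[:3,3],r/np.linalg.norm(r,axis=1)[:,None]
def plane(f,p,z):
    o,r=ray(f,p); return o+r*((z-o[2])/r[:,2])[:,None]
def proj(f,P):
    k,d=K(f); P=np.atleast_2d(P)@f["view"][:3,:3].T+f["view"][:3,3]; P=P*[1,-1,-1]
    return cv2.projectPoints(P,np.zeros(3),np.zeros(3),k,d)[0].reshape(-1,2)
def tri(fa,pa,fb,pb):
    o1,a=ray(fa,pa);o2,b=ray(fb,pb);a=a[0];b=b[0]
    t=np.linalg.lstsq(np.c_[a,-b],o2-o1,rcond=None)[0]; p,q=o1+t[0]*a,o2+t[1]*b
    return (p+q)/2,np.linalg.norm(p-q)
def blobs(f,lo,hi,mn=30):
    m=cv2.inRange(cv2.cvtColor(f["color"],cv2.COLOR_RGB2HSV),lo,hi)
    n,l,s,c=cv2.connectedComponentsWithStats(m); return [(c[i].round(1).tolist(),int(s[i,4]),s[i,:4].tolist(),l==i) for i in range(1,n) if s[i,4]>=mn]
E
python3 - <<'E'
from h import *
F={n:pickle.load(open(n+".pkl","rb")) for n in("scene","top")}
for n,f in F.items():
    for c,lo,hi in(("orange",(5,170,120),(18,255,255)),("blue",(105,150,60),(125,255,255)),("green",(55,120,50),(80,255,255)),("red",(0,170,80),(3,255,255))):
        for b in blobs(f,lo,hi): print(n,c,*b[:3])
a=cv2.cvtColor(F["scene"]["color"],cv2.COLOR_RGB2BGR);b=cv2.cvtColor(F["top"]["color"],cv2.COLOR_RGB2BGR)
r=lambda i,x,y,w,h,s:cv2.resize(i[y:y+h,x:x+w],None,fx=s,fy=s,interpolation=cv2.INTER_CUBIC)
# mosaic: scene rack, scene tote / top rack, top tote
m=np.vstack([np.hstack([r(a,320,150,114,100,3.5),r(a,160,180,114,114,3.5)[:350]]),np.hstack([r(b,150,160,100,64*0+100,2.49),r(b,285,145,100,100,2.49)])] if 0 else [np.hstack([r(a,325,148,110,100,3.6),r(a,165,183,110,116,3.6)[:360]])])
cv2.imwrite("pics/m1.png",m)
cv2.imwrite("pics/m2.png",np.hstack([r(b,155,163,90,95,4.4),r(b,287,147,90,100,4.4)[:418]]))
E
```

```text
scene orange [398.8, 188.1] 230 [390, 180, 18, 17]
scene blue [362.8, 166.2] 194 [355, 159, 16, 16]
scene blue [381.7, 187.3] 115 [375, 178, 13, 19]
scene blue [415.2, 215.1] 263 [405, 200, 20, 37]
scene blue [377.6, 231.8] 696 [351, 214, 52, 37]
scene green [227.4, 209.1] 162 [220, 203, 16, 13]
scene red [460.3, 36.5] 499 [449, 14, 24, 45]
top orange [186.8, 179.8] 144 [180, 174, 15, 13]
top orange [407.9, 192.6] 545 [394, 179, 29, 29]
top orange [355.9, 196.3] 249 [344, 190, 24, 14]
top orange [409.6, 242.9] 576 [397, 230, 26, 27]
top blue [515.0, 164.4] 1752 [493, 122, 56, 76]
top blue [211.2, 205.5] 1195 [194, 171, 41, 66]
top blue [180.3, 218.2] 751 [160, 182, 47, 71]
top green [325.9, 207.2] 185 [319, 200, 15, 15]
top red [317.8, 158.7] 141 [302, 151, 44, 19]
top red [306.4, 226.2] 177 [291, 208, 43, 30]
```

View pics/m1.png

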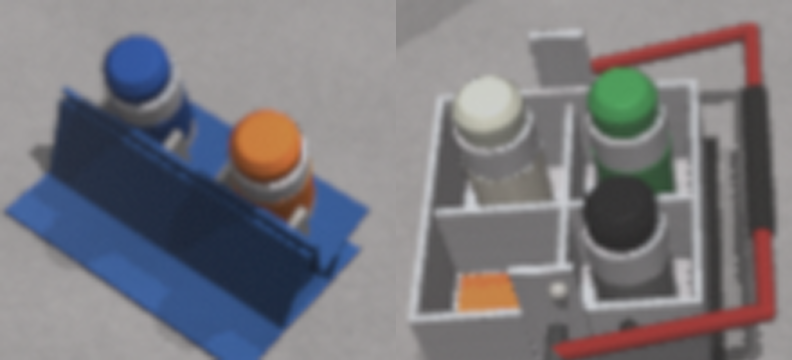

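View pics/m2.png

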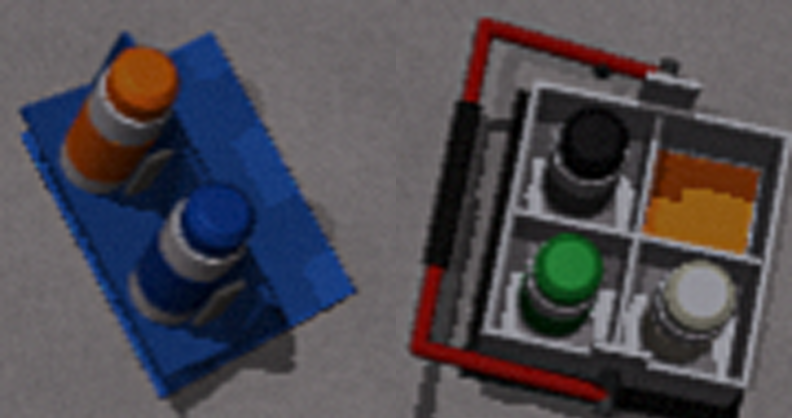

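Close crops confirm it. The orange can at scene (399,188) / top (187,180) leans against the rack's board. The in-tote pad is the empty cell at scene (192,264) / top (356,193), with black, green and white caps in the other three cells. The sleeve ends are at top (303,170) and (296,208).

```bash
python3 - <<'E'
from h import *
S,T=[pickle.load(open(n+".pkl","rb")) for n in("scene","top")]
np.set_printoptions(precision=1,suppress=True)
for n,ps,pt in(("orange",(398.8,188.1),(186.8,179.8)),("blue",(362.8,166.2),(155+217/4.4,163+215/4.4)),("green",(227.4,209.1),(325.9,207.2))): print(n,*tri(S,ps,T,pt))
c=plane(T,[(160,187.5),(203.4,170.5),(236.1,229.4),(192,253.2)],3)
print("rack",c,"mid",c.mean(0),np.linalg.norm(np.roll(c,-1,0)-c,axis=1))
e=np.array([c[0]-c[3],c[1]-c[2]]);print("rack y yaw",np.degrees(np.arctan2(e[:,1],e[:,0]))-90)
e=np.array([c[0]-c[1],c[3]-c[2]]);print("rack x yaw",np.degrees(np.arctan2(e[:,1],e[:,0])))
c=plane(T,[(318.1,165.6),(376.5,177),(366.3,234.5),(307.7,222)],85)
print("tote",c,"mid",c.mean(0),np.linalg.norm(np.roll(c,-1,0)-c,axis=1))
e=np.array([c[0]-c[1],c[3]-c[2]]);print("tote y yaw",np.degrees(np.arctan2(e[:,1],e[:,0]))-90)
e=np.array([c[0]-c[3],c[1]-c[2]]);print("tote x yaw",np.degrees(np.arctan2(e[:,1],e[:,0])))
# scene rim: corners top-left(443,95) right(697,82) botright(697,303)? botleft(412,320)
q=[((u-396)/3.6+165,v/3.6+183) for u,v in((443,97),(696,83),(412,320),(699,299))]
c=plane(S,q,85);print("tote scene",c,c.mean(0))
h=plane(T,[(303.4,170.4),(295.9,207.7),(307,152),(292,226.5)],75);print("bar",h,(h[0]+h[1])/2,(h[2]+h[3])/2)
# pad centre
E
```

```text
orange [605.6 244.8 149.4] 1.3232341353564108
blue [516.2 195.5 148.6] 1.053286469361031
green [ 532.2 -136.5  125.1] 0.3709093917214414
rack [[621.6 352.6   3. ]
 [674.  221.7   3. ]
 [492.  119.9   3. ]
 [421.4 249.5   3. ]] mid [552.2 235.9   3. ] [141.1 208.5 147.6 225.2]
rack y yaw [-62.7 -60.8]
rack x yaw [111.8 118.6]
tote [[ 663.4 -120.9   85. ]
 [ 628.8 -288.6   85. ]
 [ 461.7 -252.5   85. ]
 [ 498.3  -88.1   85. ]] mid [ 563.1 -187.5   85. ] [171.2 170.9 168.4 168.2]
tote y yaw [-11.6 -12.6]
tote x yaw [-11.2 -12.2]
tote scene [[ 466.2 -248.    85. ]
 [ 503.6  -84.4   85. ]
 [ 631.5 -285.8   85. ]
 [ 665.8 -121.    85. ]] [ 566.8 -184.8   85. ]
bar [[652.  -78.8  75. ]
 [541.8 -55.7  75. ]
 [707.7 -90.1  75. ]
 [487.5 -44.   75. ]] [596.9 -67.2  75. ] [597.6 -67.1  75. ]
```

```bash
python3 - <<'E'
from h import *
S,T=[pickle.load(open(n+".pkl","rb")) for n in("scene","top")]
np.set_printoptions(precision=1,suppress=True)
s=lambda u,v:((u-396+.5)/3.6+164.5,(v+.5)/3.6+182.5)
t=lambda u,v:((u-396+.5)/4.4+286.5,(v+.5)/4.4+146.5)
for n,a,b in(("sleeve far",(765,233),(468,103)),("sleeve near",(753,88),(435,267)),("corner far",(770,312),(484,22)),("corner near",(750,28),(418,350)),
 ("rim",(443,95),(745,385)),("rim",(697,82),(487,330)),("rim",(412,320),(790,132)),("rim",(699,301),(533,82))): print(n,*tri(S,s(*a),T,t(*b)))
# rack corners scene on plane z=3: left (5,210), back right(369,210), front bottom?
q=[((u+.5)/3.6+324.5,(v+.5)/3.6+147.5) for u,v in((5,210),(369,210))]
print(plane(S,q,3))
def cans(o,y):  # predicted cap centre offsets
    pass
E
```

```text
sleeve far [644.5 -75.5 105.6] 1.0648675216493906
sleeve near [536.  -53.5 107.5] 0.24809886169933648
corner far [698.4 -86.8 107.6] 0.6812641630756266
corner near [483.2 -42.  105.3] 0.22943112279108754
rim [ 462.9 -250.    85.1] 2.929231233071978
rim [500.  -85.5  83.5] 3.138733716978602
rim [ 630.  -287.1   84.6] 1.1827491944983708
rim [ 664.9 -120.9   82.9] 1.650857318196451
[[494.7 122.9   3. ]
 [573.3 379.5   3. ]]
```

Handle triangulates to 14° already raised (bar z≈106). Plan the pre-grasp.

```bash
cat >> h.py <<'E'
d=np.array([np.cos(np.radians(-61.4)),np.sin(np.radians(-61.4)),0]) # rack -x
a=np.r_[np.sin(.5)*d[:2],np.cos(.5)]
base=np.array([605.6,244.8,149.4])-119*a
def frame(y,z): y=np.array(y)/np.linalg.norm(y); return np.c_[np.cross(y,z),y,z]
Rg=frame([-d[1],d[0],0],-a)
ty=np.radians(-11.9); X=np.array([np.cos(ty),np.sin(ty),0]);Y=np.array([-X[1],X[0],0]);tote=np.array([564.5,-186,0])
down=np.array([0,0,-1.]); Rp=frame(X,down); Rh=frame(Y,down)
cell=tote+42*X-42*Y
def go(P,Rt,turn=True):
    from workcell import env
    s=env.state(); Rc=R.from_euler("xyz",s["ee_rot"],degrees=True); Rt=R.from_matrix(Rt)
    np.set_printoptions(precision=4,suppress=True)
    print("t",s["time_s"],"pos",s["ee_pos"],"rot",s["ee_rot"],"F",s["force"],"w",s["gripper_width"],s["gripper_force"])
    print("turn rad (tool)",(Rc.inv()*Rt).as_rotvec()," then shift cm",Rt.inv().apply(np.array(P)-s["ee_pos"])/10)
    print("shift cm in present frame",Rc.inv().apply(np.array(P)-s["ee_pos"])/10)
E
python3 -c "
from h import *
print(base,base+81*a,cell); go(base+166*a,Rg)"
```

```text
[578.28984488 294.89036784  44.96767514] [596.87911013 260.79524351 116.05186265] [ 596.93680159 -235.75795316    0.        ]
t 0.1 pos [ 258.5702 -513.0935  213.2183] rot [-179.9111   -0.0003   26.7474] F [ 0.5067 -0.6253  0.5461] w 91.20011545305927 0.0
turn rad (tool) [ 0.3988  0.386  -1.5667]  then shift cm [40.7578 66.7484 24.8382]
shift cm in present frame [ 65.1722 -49.8058   2.3348]
```

Call:
{"fn": "move_arm", "kwargs": {
  "plan": [
    {"tx": 3.9, "tz": -0.3, "wz": -0.068},
    {"tx": 3.9, "tz": -0.3, "wz": -0.068},
    {"tx": 3.9, "tz": -0.3, "wz": -0.068},
    {"tx": 3.9, "tz": -0.3, "wz": -0.068},
    {"tx": 3.9, "tz": -0.3, "wz": -0.068},
    {"tx": 3.9, "tz": -0.3, "wz": -0.068},
    {"tx": 3.9, "tz": -0.3, "wz": -0.068},
    {"tx": 3.9, "tz": -0.3, "wz": -0.068},
    {"tx": 3.9, "tz": -0.3, "wz": -0.068},
    {"tx": 3.9, "tz": -0.3, "wz": -0.068},
    {"tx": 3.9, "wz": -0.068},
    {"tx": 3.9, "wz": -0.068}
  ],
  "gripper": 8
}}

```text
schema error: expected keys tx, ty, tz, wx, wy, wz
```

Call:
{"fn": "move_arm", "kwargs": {
  "plan": [
    {"tx": 3.9, "wz": -0.068},
    {"tx": 3.9, "wz": -0.068},
    {"tx": 3.9, "wz": -0.068},
    {"tx": 3.9, "wz": -0.068},
    {"tx": 3.9, "wz": -0.068},
    {"tx": 3.9, "wz": -0.068},
    {"tx": 3.9, "wz": -0.068},
    {"tx": 3.9, "wz": -0.068},
    {"tx": 2, "wz": -0.04},
    {}
  ]
}}

```text
schema error: expected keys tx, ty, tz, wx, wy, wz
```

```bash
python3 -c "
from h import *
go(base+166*a,Rg)"
```

```text
t 0.1 pos [ 258.5702 -513.0935  213.2183] rot [-179.9111   -0.0003   26.7474] F [ 0.5067 -0.6253  0.5461] w 91.20011545305927 0.0
turn rad (tool) [ 0.3988  0.386  -1.5667]  then shift cm [40.7578 66.7484 24.8382]
shift cm in present frame [ 65.1722 -49.8058   2.3348]
```

All keys are required.

Call:
{"fn": "move_arm", "kwargs": {
  "plan": [
    {"tx": 3.9, "ty": 0, "tz": -0.3, "wx": 0, "wy": 0, "wz": -0.068},
    {"tx": 3.9, "ty": 0, "tz": -0.3, "wx": 0, "wy": 0, "wz": -0.068},
    {"tx": 3.9, "ty": 0, "tz": -0.3, "wx": 0, "wy": 0, "wz": -0.068},
    {"tx": 3.9, "ty": 0, "tz": -0.3, "wx": 0, "wy": 0, "wz": -0.068},
    {"tx": 3.9, "ty": 0, "tz": -0.3, "wx": 0, "wy": 0, "wz": -0.068},
    {"tx": 3.9, "ty": 0, "tz": -0.3, "wx": 0, "wy": 0, "wz": -0.068},
    {"tx": 3.9, "ty": 0, "tz": -0.3, "wx": 0, "wy": 0, "wz": -0.068},
    {"tx": 3.9, "ty": 0, "tz": -0.3, "wx": 0, "wy": 0, "wz": -0.068},
    {"tx": 3.9, "ty": 0, "tz": -0.3, "wx": 0, "wy": 0, "wz": -0.068},
    {"tx": 3.9, "ty": 0, "tz": -0.3, "wx": 0, "wy": 0, "wz": -0.068},
    {"tx": 3.9, "ty": 0, "tz": 0, "wx": 0, "wy": 0, "wz": -0.068},
    {"tx": 3.9, "ty": 0, "tz": 0, "wx": 0, "wy": 0, "wz": -0.068}
  ],
  "gripper": 8
}}

```text
time_s: 1.1
ee_pos: [563.2, -172.5, 243.6]
ee_rot: [-180.0, 0.0, 73.7]
force: [1.0, 0.2, 0.9]
gripper_width: 80.2
gripper_force: 0.0
```

Call:
{"fn": "move_arm", "kwargs": {
  "plan": [
    {"tx": 3.9, "ty": 0, "tz": 0, "wx": 0, "wy": 0, "wz": -0.068},
    {"tx": 3.9, "ty": 0, "tz": 0, "wx": 0, "wy": 0, "wz": -0.068},
    {"tx": 3.9, "ty": 0, "tz": 0, "wx": 0, "wy": 0, "wz": -0.068},
    {"tx": 3.9, "ty": 0, "tz": 0, "wx": 0, "wy": 0, "wz": -0.068},
    {"tx": 3.9, "ty": 0, "tz": 0, "wx": 0, "wy": 0, "wz": -0.068},
    {"tx": 3.9, "ty": 0, "tz": 0, "wx": 0, "wy": 0, "wz": -0.068},
    {"tx": 3.9, "ty": 0, "tz": 0, "wx": 0, "wy": 0, "wz": -0.068},
    {"tx": 3.9, "ty": 0, "tz": 0, "wx": 0, "wy": 0, "wz": -0.068},
    {"tx": 2, "ty": 0, "tz": 0, "wx": 0, "wy": 0, "wz": -0.04},
    {"tx": 0, "ty": 0, "tz": 0, "wx": 0, "wy": 0, "wz": 0}
  ]
}}

```text
time_s: 1.93
ee_pos: [571.3, 157.1, 243.4]
ee_rot: [-179.9, -0.1, 107.3]
force: [-0.1, 0.1, -0.5]
gripper_width: 80.1
gripper_force: 0.0
```

```bash
python3 -c "
from h import *
go(base+166*a,Rg)"
```

```text
t 1.9333 pos [571.2643 157.0652 243.352 ] rot [-179.9325   -0.1063  107.3059] F [-0.0669  0.1357 -0.4686] w 80.05717570568305 0.0
turn rad (tool) [ 0.0483  0.4964 -0.1932]  then shift cm [0.8133 7.2144 6.4501]
shift cm in present frame [5.1355 6.3355 5.2726]
```

Call:
{"fn": "move_arm", "kwargs": {
  "plan": [
    {"tx": 0, "ty": 0, "tz": 0, "wx": 0.0097, "wy": 0.099, "wz": -0.0386},
    {"tx": 0, "ty": 0, "tz": 0, "wx": 0.0097, "wy": 0.099, "wz": -0.0386},
    {"tx": 0, "ty": 0, "tz": 0, "wx": 0.0097, "wy": 0.099, "wz": -0.0386},
    {"tx": 0, "ty": 0, "tz": 0, "wx": 0.0097, "wy": 0.099, "wz": -0.0386},
    {"tx": 0, "ty": 0, "tz": 0, "wx": 0.0097, "wy": 0.099, "wz": -0.0386},
    {"tx": 0.2, "ty": 1.8, "tz": 1.6, "wx": 0, "wy": 0, "wz": 0},
    {"tx": 0.2, "ty": 1.8, "tz": 1.6, "wx": 0, "wy": 0, "wz": 0},
    {"tx": 0.2, "ty": 1.8, "tz": 1.6, "wx": 0, "wy": 0, "wz": 0},
    {"tx": 0.2, "ty": 1.8, "tz": 1.6, "wx": 0, "wy": 0, "wz": 0},
    {"tx": 0, "ty": 0, "tz": 0, "wx": 0, "wy": 0, "wz": 0},
    {"tx": 0, "ty": 0, "tz": 0, "wx": 0, "wy": 0, "wz": 0}
  ]
}}

```text
time_s: 2.85
ee_pos: [618.1, 219.6, 189.8]
ee_rot: [-179.8, -28.5, 118.2]
force: [-0.7, -0.4, 0.6]
gripper_width: 80.3
gripper_force: 0.0
```

```bash
python3 -c "
from h import *
go(base+81*a,Rg)
from workcell import grab_frame
r=lambda i,x,y,w,h,s:cv2.resize(i[y:y+h,x:x+w],None,fx=s,fy=s,interpolation=cv2.INTER_CUBIC)
b=[cv2.cvtColor(grab_frame(n)['color'],cv2.COLOR_RGB2BGR) for n in('scene','top')]
cv2.imwrite('pics/g1.png',np.hstack([r(b[0],320,100,120,150,3.3),r(b[1],140,130,120,150,3.3)]))"
```

```text
t 2.85 pos [618.0585 219.5737 189.8491] rot [-179.8195  -28.4735  118.1772] F [-0.7411 -0.4079  0.5833] w 80.27935204098843 0.0
turn rad (tool) [ 0.0004  0.003  -0.0065]  then shift cm [0.5278 0.1137 8.6975]
shift cm in present frame [0.5549 0.1069 8.6959]
```

View pics/g1.png

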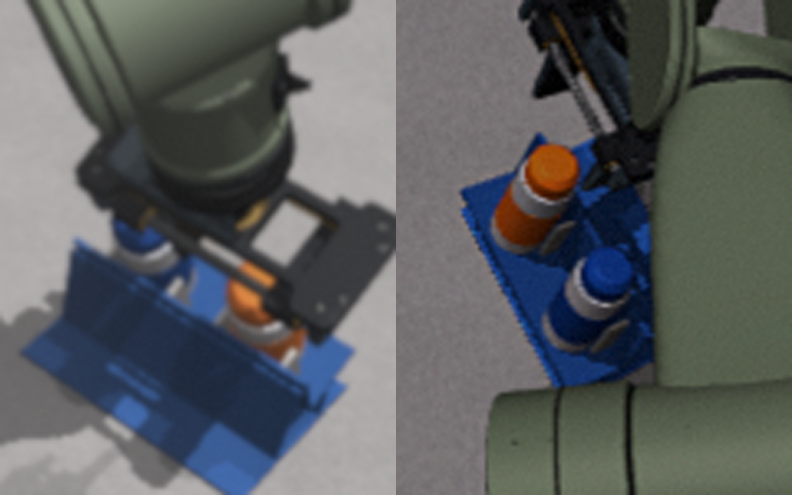

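The view shows the gripper straddling the orange can's axis, above and offset along it. The blue can at (590,300 in the crop) is clear of the fingers. Descending along the can axis.

Call:
{"fn": "move_arm", "kwargs": {
  "plan": [
    {"tx": 0.55, "ty": 0.1, "tz": 0, "wx": 0, "wy": 0.003, "wz": -0.006},
    {"tx": 0, "ty": 0, "tz": 1.2, "wx": 0, "wy": 0, "wz": 0},
    {"tx": 0, "ty": 0, "tz": 1.2, "wx": 0, "wy": 0, "wz": 0},
    {"tx": 0, "ty": 0, "tz": 1.2, "wx": 0, "wy": 0, "wz": 0},
    {"tx": 0, "ty": 0, "tz": 1.2, "wx": 0, "wy": 0, "wz": 0},
    {"tx": 0, "ty": 0, "tz": 1.2, "wx": 0, "wy": 0, "wz": 0},
    {"tx": 0, "ty": 0, "tz": 1.2, "wx": 0, "wy": 0, "wz": 0},
    {"tx": 0, "ty": 0, "tz": 1.2, "wx": 0, "wy": 0, "wz": 0},
    {"tx": 0, "ty": 0, "tz": 0.2, "wx": 0, "wy": 0, "wz": 0},
    {"tx": 0, "ty": 0, "tz": 0, "wx": 0, "wy": 0, "wz": 0},
    {"tx": 0, "ty": 0, "tz": 0, "wx": 0, "wy": 0, "wz": 0}
  ]
}}

```text
time_s: 3.87
ee_pos: [597.7, 261.2, 118.7]
ee_rot: [179.8, -28.6, 118.7]
force: [-0.2, 0.2, 0.2]
gripper_width: 79.9
gripper_force: 0.0
```

```bash
python3 -c "
from h import *
go(base+81*a,Rg)"
```

```text
t 3.8667 pos [597.739  261.204  118.7182] rot [179.7614 -28.6127 118.6669] F [-0.1591  0.1983  0.1979] w 79.87132074818149 0.0
turn rad (tool) [0.0036 0.0006 0.001 ]  then shift cm [-0.1232 -0.0951  0.2365]
shift cm in present frame [-0.123  -0.096   0.2363]
```

Call:
{"fn": "move_arm", "kwargs": {
  "plan": [
    {"tx": -0.12, "ty": -0.1, "tz": 0.4, "wx": 0, "wy": 0, "wz": 0},
    {"tx": 0, "ty": 0, "tz": 0, "wx": 0, "wy": 0, "wz": 0}
  ]
}}

```text
time_s: 4.03
ee_pos: [596.2, 261.1, 114.4]
ee_rot: [179.8, -28.6, 118.6]
force: [-0.6, -0.0, -0.5]
gripper_width: 80.3
gripper_force: 0.0
```

Call:
{"fn": "move_arm", "kwargs": {
  "plan": [
    {"tx": 0, "ty": 0, "tz": 0, "wx": 0, "wy": 0, "wz": 0},
    {"tx": 0, "ty": 0, "tz": 0, "wx": 0, "wy": 0, "wz": 0},
    {"tx": 0, "ty": 0, "tz": 0, "wx": 0, "wy": 0, "wz": 0},
    {"tx": 0, "ty": 0, "tz": 0, "wx": 0, "wy": 0, "wz": 0},
    {"tx": 0, "ty": 0, "tz": 0, "wx": 0, "wy": 0, "wz": 0},
    {"tx": 0, "ty": 0, "tz": 0, "wx": 0, "wy": 0, "wz": 0},
    {"tx": 0, "ty": 0, "tz": 0, "wx": 0, "wy": 0, "wz": 0},
    {"tx": 0, "ty": 0, "tz": 0, "wx": 0, "wy": 0, "wz": 0}
  ],
  "gripper": 4,
  "force": 25
}}

```text
time_s: 4.7
ee_pos: [595.8, 261.3, 114.7]
ee_rot: [179.8, -28.6, 118.7]
force: [-2.7, -1.4, 1.7]
gripper_width: 49.4
gripper_force: 24.9
```

Call:
{"fn": "move_arm", "kwargs": {
  "plan": [
    {"tx": 0, "ty": 0, "tz": -0.6, "wx": 0, "wy": 0, "wz": 0},
    {"tx": 0, "ty": 0, "tz": -1.2, "wx": 0, "wy": 0, "wz": 0},
    {"tx": 0, "ty": 0, "tz": -1.5, "wx": 0, "wy": 0, "wz": 0},
    {"tx": 0, "ty": 0, "tz": -1.5, "wx": 0, "wy": 0, "wz": 0},
    {"tx": 0, "ty": 0, "tz": -1.5, "wx": 0, "wy": 0, "wz": 0},
    {"tx": 0, "ty": 0, "tz": -2, "wx": 0, "wy": 0, "wz": 0},
    {"tx": 0, "ty": 0, "tz": -2, "wx": 0, "wy": 0, "wz": 0},
    {"tx": 0, "ty": 0, "tz": -2, "wx": 0, "wy": 0, "wz": 0},
    {"tx": 0, "ty": 0, "tz": -2, "wx": 0, "wy": 0, "wz": 0},
    {"tx": 0, "ty": 0, "tz": -2, "wx": 0, "wy": 0, "wz": 0},
    {"tx": 0, "ty": 0, "tz": -1, "wx": 0, "wy": 0, "wz": 0},
    {"tx": 0, "ty": 0, "tz": 0, "wx": 0, "wy": 0, "wz": 0}
  ]
}}

```text
time_s: 5.7
ee_pos: [637.3, 187.0, 268.9]
ee_rot: [179.5, -28.4, 118.7]
force: [0.2, -0.1, -3.2]
gripper_width: 49.4
gripper_force: 24.9
```

```bash
python3 -c "
from h import *
go(cell+[0,0,260],Rp)"
```

```text
t 5.7 pos [637.2657 187.0424 268.8665] rot [179.4531 -28.4384 118.7   ] F [ 0.235  -0.0587 -3.1983] w 49.41865891170841 24.893793193332385
turn rad (tool) [-0.1668 -0.4785  0.6914]  then shift cm [-42.203    4.7721   0.8867]
shift cm in present frame [-31.3298 -23.6879 -16.1857]
```

Call:
{"fn": "move_arm", "kwargs": {
  "plan": [
    {"tx": 0, "ty": 0, "tz": 0, "wx": -0.0185, "wy": -0.0532, "wz": 0.0768},
    {"tx": 0, "ty": 0, "tz": 0, "wx": -0.0185, "wy": -0.0532, "wz": 0.0768},
    {"tx": 0, "ty": 0, "tz": 0, "wx": -0.0185, "wy": -0.0532, "wz": 0.0768},
    {"tx": 0, "ty": 0, "tz": 0, "wx": -0.0185, "wy": -0.0532, "wz": 0.0768},
    {"tx": 0, "ty": 0, "tz": 0, "wx": -0.0185, "wy": -0.0532, "wz": 0.0768},
    {"tx": 0, "ty": 0, "tz": 0, "wx": -0.0185, "wy": -0.0532, "wz": 0.0768},
    {"tx": 0, "ty": 0, "tz": 0, "wx": -0.0185, "wy": -0.0532, "wz": 0.0768},
    {"tx": 0, "ty": 0, "tz": 0, "wx": -0.0185, "wy": -0.0532, "wz": 0.0768},
    {"tx": 0, "ty": 0, "tz": 0, "wx": -0.0185, "wy": -0.0532, "wz": 0.0768},
    {"tx": 0, "ty": 0, "tz": 0, "wx": 0, "wy": 0, "wz": 0}
  ]
}}

```text
time_s: 6.53
ee_pos: [634.1, 190.9, 265.2]
ee_rot: [-179.5, 0.1, 78.4]
force: [-0.0, 0.1, -2.1]
gripper_width: 49.2
gripper_force: 24.9
```

Call:
{"fn": "move_arm", "kwargs": {
  "plan": [
    {"tx": -2, "ty": 0.4, "tz": 0, "wx": 0, "wy": 0, "wz": 0},
    {"tx": -3.8, "ty": 0.4, "tz": 0, "wx": 0, "wy": 0, "wz": 0},
    {"tx": -3.8, "ty": 0.4, "tz": 0, "wx": 0, "wy": 0, "wz": 0},
    {"tx": -3.8, "ty": 0.4, "tz": 0, "wx": 0, "wy": 0, "wz": 0},
    {"tx": -3.8, "ty": 0.4, "tz": 0, "wx": 0, "wy": 0, "wz": 0},
    {"tx": -3.8, "ty": 0.4, "tz": 0, "wx": 0, "wy": 0, "wz": 0},
    {"tx": -3.8, "ty": 0.4, "tz": 0, "wx": 0, "wy": 0, "wz": 0},
    {"tx": -3.8, "ty": 0.4, "tz": 0, "wx": 0, "wy": 0, "wz": 0},
    {"tx": -3.8, "ty": 0.4, "tz": 0, "wx": 0, "wy": 0, "wz": 0},
    {"tx": -3.8, "ty": 0.4, "tz": 0, "wx": 0, "wy": 0, "wz": 0},
    {"tx": -3.8, "ty": 0.4, "tz": 0, "wx": 0, "wy": 0, "wz": 0},
    {"tx": -2, "ty": 0.4, "tz": 0, "wx": 0, "wy": 0, "wz": 0}
  ]
}}

```text
time_s: 7.53
ee_pos: [594.9, -236.9, 265.6]
ee_rot: [-179.6, 0.1, 78.2]
force: [0.3, 0.4, -3.2]
gripper_width: 49.1
gripper_force: 24.9
```

```bash
python3 - <<'E'
from h import *
from workcell import grab_frame
go(cell+[0,0,260],Rp)
r=lambda i,x,y,w,h,s:cv2.resize(i[y:y+h,x:x+w],None,fx=s,fy=s,interpolation=cv2.INTER_CUBIC)
F=[grab_frame(n) for n in('scene','top')]
from workcell import env
p=env.state()["ee_pos"]
for f in F: print(proj(f,[p,p-[0,0,80],cell+[0,0,7]]), [b[:3] for b in blobs(f,(5,170,120),(18,255,255))])
b=[cv2.cvtColor(f['color'],cv2.COLOR_RGB2BGR) for f in F]
cv2.imwrite('pics/p1.png',np.hstack([r(b[0],130,100,140,210,2.8),r(b[1],270,90,140,210,2.8)]))
E
```

```text
t 7.5333 pos [ 594.9493 -236.8933  265.6052] rot [-179.5641    0.0913   78.164 ] F [ 0.2562  0.4046 -3.239 ] w 49.12501469645987 24.891834797454067
turn rad (tool) [-0.0076  0.0016  0.0011]  then shift cm [0.1521 0.1711 0.5605]
shift cm in present frame [0.1528 0.1755 0.559 ]
[[171.4459 198.1864]
 [180.6136 224.7006]
 [197.1137 271.3316]] []
[[369.584  171.0256]
 [364.5413 179.2126]
 [354.8087 194.1124]] [([414.6, 195.1], 218, [407, 183, 16, 25]), ([409.6, 243.0], 580, [397, 230, 26, 27])]
```

View pics/p1.png

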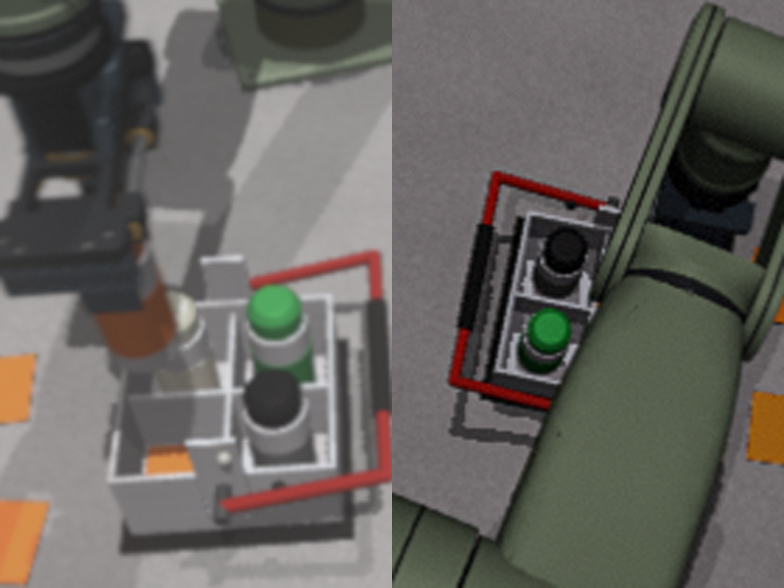

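The scene crop shows the can held upright and high over the empty cell, its bottom at about (181,229) as predicted. The pad is below it at (190,264), and the handle is clear. Descending.

Call:
{"fn": "move_arm", "kwargs": {
  "plan": [
    {"tx": 0.15, "ty": 0.17, "tz": 0.5, "wx": -0.007, "wy": 0.001, "wz": 0},
    {"tx": 0, "ty": 0, "tz": 1.8, "wx": 0, "wy": 0, "wz": 0},
    {"tx": 0, "ty": 0, "tz": 1.8, "wx": 0, "wy": 0, "wz": 0},
    {"tx": 0, "ty": 0, "tz": 1.8, "wx": 0, "wy": 0, "wz": 0},
    {"tx": 0, "ty": 0, "tz": 1.8, "wx": 0, "wy": 0, "wz": 0},
    {"tx": 0, "ty": 0, "tz": 1.4, "wx": 0, "wy": 0, "wz": 0},
    {"tx": 0, "ty": 0, "tz": 0, "wx": 0, "wy": 0, "wz": 0},
    {"tx": 0, "ty": 0, "tz": 0, "wx": 0, "wy": 0, "wz": 0}
  ]
}}

```text
time_s: 8.3
ee_pos: [598.3, -229.9, 174.6]
ee_rot: [-179.9, -0.1, 78.3]
force: [0.4, -0.2, -2.7]
gripper_width: 49.5
gripper_force: 24.9
```

```bash
python3 -c "
from h import *
go(cell+[0,0,95],Rp)"
```

```text
t 8.3 pos [ 598.2748 -229.9189  174.6404] rot [-179.9232   -0.0663   78.3368] F [ 0.3849 -0.1526 -2.7241] w 49.54226317891019 24.892010596522596
turn rad (tool) [-0.0013 -0.0012  0.0041]  then shift cm [-0.5989 -0.0105  7.964 ]
shift cm in present frame [-0.6081 -0.0023  7.9634]
```

Call:
{"fn": "move_arm", "kwargs": {
  "plan": [
    {"tx": -0.6, "ty": 0, "tz": 0, "wx": 0, "wy": 0, "wz": 0.004},
    {"tx": 0, "ty": 0, "tz": 1.3, "wx": 0, "wy": 0, "wz": 0},
    {"tx": 0, "ty": 0, "tz": 1.3, "wx": 0, "wy": 0, "wz": 0},
    {"tx": 0, "ty": 0, "tz": 1.3, "wx": 0, "wy": 0, "wz": 0},
    {"tx": 0, "ty": 0, "tz": 1.3, "wx": 0, "wy": 0, "wz": 0},
    {"tx": 0, "ty": 0, "tz": 1.2, "wx": 0, "wy": 0, "wz": 0},
    {"tx": 0, "ty": 0, "tz": 0.8, "wx": 0, "wy": 0, "wz": 0},
    {"tx": 0, "ty": 0, "tz": 0.4, "wx": 0, "wy": 0, "wz": 0},
    {"tx": 0, "ty": 0, "tz": 0, "wx": 0, "wy": 0, "wz": 0},
    {"tx": 0, "ty": 0, "tz": 0, "wx": 0, "wy": 0, "wz": 0}
  ]
}}

```text
time_s: 9.13
ee_pos: [598.0, -237.7, 100.5]
ee_rot: [179.9, 0.0, 78.0]
force: [-0.8, -0.3, -2.6]
gripper_width: 49.5
gripper_force: 24.9
```

```bash
python3 -c "
from h import *
go(cell+[0,0,88],Rp)"
```

```text
t 9.1333 pos [ 598.0216 -237.7424  100.4649] rot [179.8627   0.0312  77.9954] F [-0.7571 -0.3317 -2.6391] w 49.496940666291295 24.891919268702623
turn rad (tool) [ 0.0024  0.0005 -0.0018]  then shift cm [ 0.1718 -0.1471  1.2465]
shift cm in present frame [ 0.1722 -0.1504  1.246 ]
```

Call:
{"fn": "move_arm", "kwargs": {
  "plan": [
    {"tx": 0.1, "ty": -0.1, "tz": 0.3, "wx": 0, "wy": 0, "wz": 0},
    {"tx": 0, "ty": 0, "tz": 0.3, "wx": 0, "wy": 0, "wz": 0},
    {"tx": 0, "ty": 0, "tz": 0.2, "wx": 0, "wy": 0, "wz": 0},
    {"tx": 0, "ty": 0, "tz": 0.0, "wx": 0, "wy": 0, "wz": 0},
    {"tx": 0, "ty": 0, "tz": 0, "wx": 0, "wy": 0, "wz": 0}
  ]
}}

```text
time_s: 9.55
ee_pos: [596.7, -236.2, 91.6]
ee_rot: [180.0, 0.0, 78.0]
force: [0.1, 0.1, -2.7]
gripper_width: 49.9
gripper_force: 24.9
```

Call:
{"fn": "move_arm", "kwargs": {
  "plan": [
    {"tx": 0, "ty": 0, "tz": 0.15, "wx": 0, "wy": 0, "wz": 0},
    {"tx": 0, "ty": 0, "tz": 0, "wx": 0, "wy": 0, "wz": 0},
    {"tx": 0, "ty": 0, "tz": 0, "wx": 0, "wy": 0, "wz": 0}
  ]
}}

```text
time_s: 9.8
ee_pos: [596.7, -236.3, 90.1]
ee_rot: [179.9, 0.0, 78.0]
force: [0.6, 0.1, -2.7]
gripper_width: 49.6
gripper_force: 24.9
```

Call:
{"fn": "move_arm", "kwargs": {
  "plan": [
    {"tx": 0, "ty": 0, "tz": 0.15, "wx": 0, "wy": 0, "wz": 0},
    {"tx": 0, "ty": 0, "tz": 0, "wx": 0, "wy": 0, "wz": 0},
    {"tx": 0, "ty": 0, "tz": 0, "wx": 0, "wy": 0, "wz": 0}
  ]
}}

```text
time_s: 10.05
ee_pos: [596.7, -236.3, 88.5]
ee_rot: [180.0, 0.0, 78.0]
force: [-0.9, 0.7, -2.8]
gripper_width: 49.3
gripper_force: 24.9
```

Call:
{"fn": "move_arm", "kwargs": {
  "plan": [
    {"tx": 0, "ty": 0, "tz": 0.12, "wx": 0, "wy": 0, "wz": 0},
    {"tx": 0, "ty": 0, "tz": 0, "wx": 0, "wy": 0, "wz": 0},
    {"tx": 0, "ty": 0, "tz": 0, "wx": 0, "wy": 0, "wz": 0}
  ]
}}

```text
time_s: 10.3
ee_pos: [596.7, -236.2, 87.3]
ee_rot: [180.0, 0.0, 78.0]
force: [0.4, -0.3, -3.2]
gripper_width: 49.6
gripper_force: 24.9
```

Call:
{"fn": "move_arm", "kwargs": {
  "plan": [
    {"tx": 0, "ty": 0, "tz": 0.1, "wx": 0, "wy": 0, "wz": 0},
    {"tx": 0, "ty": 0, "tz": 0, "wx": 0, "wy": 0, "wz": 0},
    {"tx": 0, "ty": 0, "tz": 0, "wx": 0, "wy": 0, "wz": 0}
  ]
}}

```text
time_s: 10.55
ee_pos: [596.7, -236.3, 86.4]
ee_rot: [179.9, 0.0, 78.0]
force: [0.3, 0.7, -1.7]
gripper_width: 49.4
gripper_force: 24.9
```

Call:
{"fn": "move_arm", "kwargs": {
  "plan": [
    {"tx": 0, "ty": 0, "tz": 0.05, "wx": 0, "wy": 0, "wz": 0},
    {"tx": 0, "ty": 0, "tz": 0, "wx": 0, "wy": 0, "wz": 0},
    {"tx": 0, "ty": 0, "tz": 0, "wx": 0, "wy": 0, "wz": 0}
  ]
}}

```text
time_s: 10.8
ee_pos: [596.8, -236.3, 86.3]
ee_rot: [179.9, 0.0, 78.0]
force: [-0.8, 0.2, -0.5]
gripper_width: 49.8
gripper_force: 24.9
```

Call:
{"fn": "move_arm", "kwargs": {
  "plan": [
    {"tx": 0, "ty": 0, "tz": 0.05, "wx": 0, "wy": 0, "wz": 0},
    {"tx": 0, "ty": 0, "tz": 0, "wx": 0, "wy": 0, "wz": 0},
    {"tx": 0, "ty": 0, "tz": 0, "wx": 0, "wy": 0, "wz": 0}
  ]
}}

```text
time_s: 11.05
ee_pos: [596.8, -236.3, 86.2]
ee_rot: [179.9, 0.0, 78.0]
force: [-3.0, 1.4, 4.2]
gripper_width: 49.4
gripper_force: 25.0
```

Call:
{"fn": "move_arm", "kwargs": {
  "plan": [
    {"tx": 0, "ty": 0, "tz": 0, "wx": 0, "wy": 0, "wz": 0},
    {"tx": 0, "ty": 0, "tz": 0, "wx": 0, "wy": 0, "wz": 0},
    {"tx": 0, "ty": 0, "tz": 0, "wx": 0, "wy": 0, "wz": 0},
    {"tx": 0, "ty": 0, "tz": 0, "wx": 0, "wy": 0, "wz": 0}
  ],
  "gripper": 5.5
}}

```text
time_s: 11.38
ee_pos: [596.7, -236.2, 85.1]
ee_rot: [180.0, 0.0, 78.0]
force: [-1.4, -0.5, 0.3]
gripper_width: 54.9
gripper_force: 0.3
```

Call:
{"fn": "move_arm", "kwargs": {
  "plan": [
    {"tx": 0, "ty": 0, "tz": -0.3, "wx": 0, "wy": 0, "wz": 0},
    {"tx": 0, "ty": 0, "tz": -0.5, "wx": 0, "wy": 0, "wz": 0},
    {"tx": 0, "ty": 0, "tz": -1, "wx": 0, "wy": 0, "wz": 0},
    {"tx": 0, "ty": 0, "tz": -1, "wx": 0, "wy": 0, "wz": 0},
    {"tx": 0, "ty": 0, "tz": -1, "wx": 0, "wy": 0, "wz": 0},
    {"tx": 0, "ty": 0, "tz": -2, "wx": 0, "wy": 0, "wz": 0},
    {"tx": 0, "ty": 0, "tz": -2, "wx": 0, "wy": 0, "wz": 0},
    {"tx": 0, "ty": 0, "tz": -3, "wx": 0, "wy": 0, "wz": 0},
    {"tx": 0, "ty": 0, "tz": -3, "wx": 0, "wy": 0, "wz": 0},
    {"tx": 0, "ty": 0, "tz": -1, "wx": 0, "wy": 0, "wz": 0},
    {"tx": 0, "ty": 0, "tz": 0, "wx": 0, "wy": 0, "wz": 0}
  ]
}}

```text
time_s: 12.3
ee_pos: [598.3, -236.9, 238.0]
ee_rot: [179.5, 0.1, 78.0]
force: [-0.1, -0.2, -0.1]
gripper_width: 55.0
gripper_force: 0.0
```

```bash
python3 - <<'E'
from h import *
from workcell import env
bar=np.array([590.4,-64.4,106.5])
go(bar+[0,0,81],Rh); print("other way"); go(bar+[0,0,81],Rh@np.diag([-1,-1,1])); print(env.state()["qpos"])
E
```

```text
t 12.3 pos [ 598.2698 -236.8619  237.981 ] rot [179.4688   0.106   77.9949] F [-0.101  -0.188  -0.0591] w 54.97082777045759 0.0
turn rad (tool) [ 0.0058  0.0087 -1.5726]  then shift cm [ 4.3263 16.7133  5.0481]
shift cm in present frame [16.7146 -4.4033  4.9766]
other way
t 12.3 pos [ 598.2698 -236.8619  237.981 ] rot [179.4688   0.106   77.9949] F [-0.101  -0.188  -0.0591] w 54.97082777045759 0.0
turn rad (tool) [ 0.0087 -0.0058  1.569 ]  then shift cm [ -4.3263 -16.7133   5.0481]
shift cm in present frame [16.7146 -4.4033  4.9766]
[-22.6199  23.5956  78.0696  -0.0065  77.7932 -10.614 ]
```

Call:
{"fn": "move_arm", "kwargs": {
  "plan": [
    {"tx": 0, "ty": 0, "tz": 0, "wx": 0, "wy": 0, "wz": -0.121},
    {"tx": 0, "ty": 0, "tz": 0, "wx": 0, "wy": 0, "wz": -0.121},
    {"tx": 0, "ty": 0, "tz": 0, "wx": 0, "wy": 0, "wz": -0.121},
    {"tx": 0, "ty": 0, "tz": 0, "wx": 0, "wy": 0, "wz": -0.121},
    {"tx": 0, "ty": 0, "tz": 0, "wx": 0, "wy": 0, "wz": -0.121},
    {"tx": 0, "ty": 0, "tz": 0, "wx": 0, "wy": 0, "wz": -0.121},
    {"tx": 0, "ty": 0, "tz": 0, "wx": 0, "wy": 0, "wz": -0.121},
    {"tx": 0, "ty": 0, "tz": 0, "wx": 0, "wy": 0, "wz": -0.121},
    {"tx": 0, "ty": 0, "tz": 0, "wx": 0, "wy": 0, "wz": -0.121},
    {"tx": 0, "ty": 0, "tz": 0, "wx": 0, "wy": 0, "wz": -0.121},
    {"tx": 0, "ty": 0, "tz": 0, "wx": 0.006, "wy": 0.008, "wz": -0.121},
    {"tx": 0, "ty": 0, "tz": 0, "wx": 0, "wy": 0, "wz": -0.121}
  ],
  "gripper": 4.2
}}

```text
time_s: 13.3
ee_pos: [595.9, -235.8, 231.4]
ee_rot: [-179.7, -0.7, 161.5]
force: [0.6, -0.1, -0.6]
gripper_width: 42.1
gripper_force: 0.0
```

Call:
{"fn": "move_arm", "kwargs": {
  "plan": [
    {"tx": 0.8, "ty": 3.3, "tz": 0, "wx": 0, "wy": 0, "wz": -0.12},
    {"tx": 0.9, "ty": 3.3, "tz": 0, "wx": 0, "wy": 0, "wz": 0},
    {"tx": 0.9, "ty": 3.3, "tz": 0, "wx": 0, "wy": 0, "wz": 0},
    {"tx": 0.9, "ty": 3.3, "tz": 0, "wx": 0, "wy": 0, "wz": 0},
    {"tx": 0.8, "ty": 3.3, "tz": 0, "wx": 0, "wy": 0, "wz": 0},
    {"tx": 0, "ty": 0, "tz": 0, "wx": 0, "wy": 0, "wz": 0},
    {"tx": 0, "ty": 0, "tz": 0, "wx": 0, "wy": 0, "wz": 0}
  ]
}}

```text
time_s: 13.88
ee_pos: [591.9, -64.5, 231.8]
ee_rot: [-179.8, -0.6, 168.2]
force: [-0.1, -0.5, 0.2]
gripper_width: 41.9
gripper_force: 0.0
```

```bash
python3 - <<'E'
from h import *
from workcell import grab_frame,env
go(np.array([590.4,-64.4,106.5])+[0,0,-19],Rh)
r=lambda i,x,y,w,h,s:cv2.resize(i[y:y+h,x:x+w],None,fx=s,fy=s,interpolation=cv2.INTER_CUBIC)
F=[grab_frame(n) for n in('scene','top')]
b=[cv2.cvtColor(f['color'],cv2.COLOR_RGB2BGR) for f in F]
cv2.imwrite('pics/p2.png',np.hstack([r(b[0],150,120,140,200,2.8),r(b[1],260,100,140,200,2.8)]))
print(env.state()["qpos"])
E
```

```text
t 13.8833 pos [591.9316 -64.4843 231.805 ] rot [-179.755    -0.6284  168.2442] F [-0.061  -0.5064  0.2017] w 41.94725670750045 0.0
turn rad (tool) [-0.0043 -0.011   0.0025]  then shift cm [ 0.1516 -0.0233 14.4305]
shift cm in present frame [-0.0066  0.0388 14.4313]
[ -7.3991  19.9601  84.5298  -0.2191  76.1019 -85.4094]
```

View pics/p2.png

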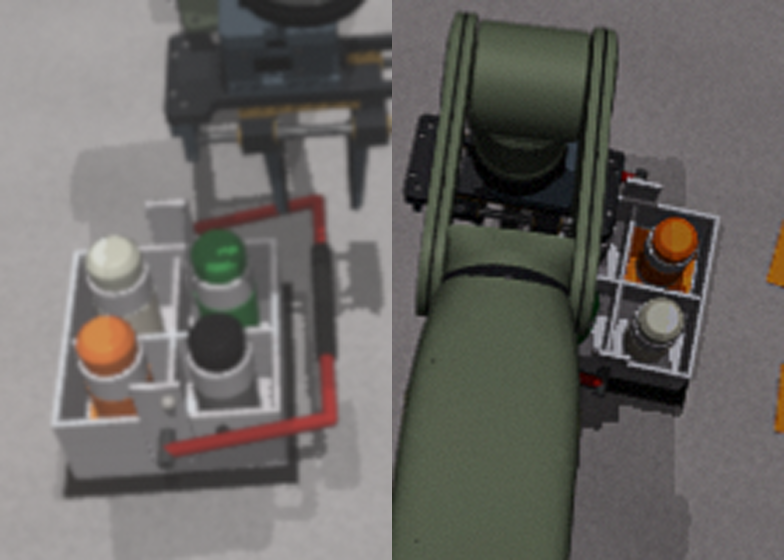

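Both views show the orange can upright in its cell, at (188,255) in the scene image, with the other three cans undisturbed. The gripper is over the black sleeve. Descending to grasp the sleeve.

Call:
{"fn": "move_arm", "kwargs": {
  "plan": [
    {"tx": 0, "ty": 0, "tz": 1.8, "wx": -0.004, "wy": -0.011, "wz": 0.002},
    {"tx": 0.1, "ty": 0, "tz": 2, "wx": 0, "wy": 0, "wz": 0},
    {"tx": 0, "ty": 0, "tz": 2, "wx": 0, "wy": 0, "wz": 0},
    {"tx": 0, "ty": 0, "tz": 2, "wx": 0, "wy": 0, "wz": 0},
    {"tx": 0, "ty": 0, "tz": 2, "wx": 0, "wy": 0, "wz": 0},
    {"tx": 0, "ty": 0, "tz": 2, "wx": 0, "wy": 0, "wz": 0},
    {"tx": 0, "ty": 0, "tz": 1.5, "wx": 0, "wy": 0, "wz": 0},
    {"tx": 0, "ty": 0, "tz": 1, "wx": 0, "wy": 0, "wz": 0},
    {"tx": 0, "ty": 0, "tz": 0, "wx": 0, "wy": 0, "wz": 0},
    {"tx": 0, "ty": 0, "tz": 0, "wx": 0, "wy": 0, "wz": 0}
  ]
}}

```text
time_s: 14.82
ee_pos: [591.9, -66.8, 89.9]
ee_rot: [180.0, 0.1, 167.9]
force: [-0.0, 0.6, -0.3]
gripper_width: 41.6
gripper_force: 0.0
```

Call:
{"fn": "move_arm", "kwargs": {
  "plan": [
    {"tx": 0, "ty": 0, "tz": 0, "wx": 0, "wy": 0, "wz": 0},
    {"tx": 0, "ty": 0, "tz": 0, "wx": 0, "wy": 0, "wz": 0},
    {"tx": 0, "ty": 0, "tz": 0, "wx": 0, "wy": 0, "wz": 0},
    {"tx": 0, "ty": 0, "tz": 0, "wx": 0, "wy": 0, "wz": 0},
    {"tx": 0, "ty": 0, "tz": 0, "wx": 0, "wy": 0, "wz": 0},
    {"tx": 0, "ty": 0, "tz": 0, "wx": 0, "wy": 0, "wz": 0},
    {"tx": 0, "ty": 0, "tz": 0, "wx": 0, "wy": 0, "wz": 0}
  ],
  "gripper": 1.0,
  "force": 20
}}

```text
time_s: 15.4
ee_pos: [592.3, -66.2, 90.4]
ee_rot: [-180.0, 0.2, 168.0]
force: [1.0, -2.8, -0.7]
gripper_width: 17.2
gripper_force: 20.0
```

```bash
python3 - <<'E'
from h import *
from workcell import env
go(np.array([590.4,-64.4,106.5])+[0,0,-19],Rh)
p=env.state()["ee_pos"]+[0,0,19]-tote; print("tote xyz of grasp",p@X,p@Y,p[2],"angle",np.arctan2(p[2]-75,p@Y),"r",np.hypot(p[2]-75,p@Y))
E
```

```text
t 15.4 pos [592.2606 -66.2459  90.4227] rot [-179.9849    0.2069  167.9579] F [ 1.0118 -2.7885 -0.7055] w 17.217547096743942 19.996671080589294
turn rad (tool) [-0.0003  0.0036 -0.0025]  then shift cm [0.2201 0.1423 0.2923]
shift cm in present frame [0.2215 0.1418 0.2914]
tote xyz of grasp 2.4701964976880895 122.90483953664092 109.42267828275789 angle 0.2730790440263042 r 127.63432281986576
```

Call:
{"fn": "move_arm", "kwargs": {
  "plan": [
    {"tx": 0, "ty": -0.25, "tz": -0.8, "wx": 0, "wy": 0, "wz": 0},
    {"tx": 0, "ty": -0.29, "tz": -0.79, "wx": 0, "wy": 0, "wz": 0},
    {"tx": 0, "ty": -0.35, "tz": -0.76, "wx": 0, "wy": 0, "wz": 0},
    {"tx": 0, "ty": -0.39, "tz": -0.74, "wx": 0, "wy": 0, "wz": 0},
    {"tx": 0, "ty": -0.44, "tz": -0.71, "wx": 0, "wy": 0, "wz": 0},
    {"tx": 0, "ty": -0.49, "tz": -0.68, "wx": 0, "wy": 0, "wz": 0},
    {"tx": 0, "ty": -0.53, "tz": -0.65, "wx": 0, "wy": 0, "wz": 0},
    {"tx": 0, "ty": -0.57, "tz": -0.61, "wx": 0, "wy": 0, "wz": 0},
    {"tx": 0, "ty": 0, "tz": 0, "wx": 0, "wy": 0, "wz": 0}
  ]
}}

```text
time_s: 16.15
ee_pos: [585.9, -95.8, 151.3]
ee_rot: [179.6, 0.3, 167.9]
force: [0.4, 10.1, 8.5]
gripper_width: 17.4
gripper_force: 20.0
```

```bash
cat >> h.py <<'E'
def arm():
    from workcell import env
    s=env.state(); p=s["ee_pos"]+[0,0,19]-tote; print("tote xyz",p@X,p@Y,p[2],"deg",np.degrees(np.arctan2(p[2]-75,p@Y)),"r",np.hypot(p[2]-75,p@Y),"F",s["force"]@np.c_[X,Y,-down],s["ee_rot"])
E
python3 -c "
from h import *
arm()"
```

```text
tote xyz 2.3078385656946985 92.64270772222748 170.30048481029883 deg 45.810187686585905 r 132.90919343365252 F [-1.70117777  9.98469904  8.54248524] [179.60665555   0.33094302 167.85042126]
```

Call:
{"fn": "move_arm", "kwargs": {
  "plan": [
    {"tx": 0, "ty": 0.15, "tz": -0.15, "wx": 0, "wy": 0, "wz": 0},
    {"tx": 0, "ty": 0, "tz": 0, "wx": 0, "wy": 0, "wz": 0},
    {"tx": 0, "ty": 0, "tz": 0, "wx": 0, "wy": 0, "wz": 0}
  ]
}}

```text
time_s: 16.4
ee_pos: [585.9, -95.4, 150.9]
ee_rot: [179.8, 0.3, 167.9]
force: [1.1, 5.6, 4.3]
gripper_width: 17.3
gripper_force: 20.0
```

```bash
python3 - <<'E'
from h import *
arm()
from workcell import grab_frame
r=lambda i,x,y,w,h,s:cv2.resize(i[y:y+h,x:x+w],None,fx=s,fy=s,interpolation=cv2.INTER_CUBIC)
b=cv2.cvtColor(grab_frame('scene')['color'],cv2.COLOR_RGB2BGR)
cv2.imwrite('pics/h1.png',r(b,150,90,150,180,3.2))
E
```

```text
tote xyz 2.2695730937865513 93.04199581448142 169.93303026624244 deg 45.576377832627884 r 132.92514141678873 F [-0.06688462  5.66754887  4.31699764] [179.80400781   0.27351438 167.9211489 ]
```

View pics/h1.png

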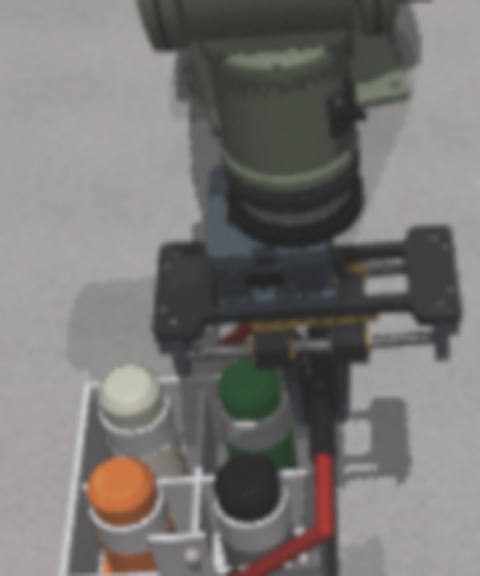

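The crop shows the handle raised partway with the sleeve between the fingers. The cans stand undisturbed. Continuing the arc.

Call:
{"fn": "move_arm", "kwargs": {
  "plan": [
    {"tx": 0, "ty": -0.5, "tz": -0.67, "wx": 0, "wy": 0, "wz": 0},
    {"tx": 0, "ty": -0.65, "tz": -0.53, "wx": 0, "wy": 0, "wz": 0},
    {"tx": 0, "ty": -0.68, "tz": -0.49, "wx": 0, "wy": 0, "wz": 0},
    {"tx": 0, "ty": -0.71, "tz": -0.44, "wx": 0, "wy": 0, "wz": 0},
    {"tx": 0, "ty": -0.74, "tz": -0.4, "wx": 0, "wy": 0, "wz": 0},
    {"tx": 0, "ty": -0.76, "tz": -0.35, "wx": 0, "wy": 0, "wz": 0},
    {"tx": 0, "ty": 0, "tz": 0, "wx": 0, "wy": 0, "wz": 0},
    {"tx": 0, "ty": 0, "tz": 0, "wx": 0, "wy": 0, "wz": 0}
  ]
}}

```text
time_s: 17.12
ee_pos: [577.2, -135.4, 181.0]
ee_rot: [179.8, 0.3, 167.9]
force: [-0.0, 5.5, 9.8]
gripper_width: 17.6
gripper_force: 20.0
```

```bash
python3 -c "
from h import *
arm()"
```

```text
tote xyz 2.0051429741284554 52.118385731036085 199.99474190436584 deg 67.36559022552196 r 135.42529909491836 F [-1.15707803  5.34250722  9.78334094] [179.8277003    0.32058591 167.90581514]
```

Call:
{"fn": "move_arm", "kwargs": {
  "plan": [
    {"tx": 0, "ty": 0.05, "tz": -0.2, "wx": 0, "wy": 0, "wz": 0},
    {"tx": 0, "ty": -0.83, "tz": -0.33, "wx": 0, "wy": 0, "wz": 0},
    {"tx": 0, "ty": -0.85, "tz": -0.28, "wx": 0, "wy": 0, "wz": 0},
    {"tx": 0, "ty": -0.87, "tz": -0.22, "wx": 0, "wy": 0, "wz": 0},
    {"tx": 0, "ty": -0.88, "tz": -0.16, "wx": 0, "wy": 0, "wz": 0},
    {"tx": 0, "ty": -0.89, "tz": -0.09, "wx": 0, "wy": 0, "wz": 0},
    {"tx": 0, "ty": -0.4, "tz": -0.02, "wx": 0, "wy": 0, "wz": 0},
    {"tx": 0, "ty": 0, "tz": 0, "wx": 0, "wy": 0, "wz": 0},
    {"tx": 0, "ty": 0, "tz": 0, "wx": 0, "wy": 0, "wz": 0}
  ]
}}

```text
time_s: 17.87
ee_pos: [566.4, -183.8, 192.0]
ee_rot: [-179.8, 0.2, 167.9]
force: [-0.0, -1.3, 7.2]
gripper_width: 17.4
gripper_force: 20.0
```

```bash
python3 -c "
from h import *
arm()"
```

```text
tote xyz 1.44724189978905 2.5624581546966585 211.04395803081204 deg 88.9209320228185 r 136.06808850161715 F [ 0.24666625 -1.31488614  7.19388286] [-179.84609849    0.19471586  167.92453898]
```

Call:
{"fn": "move_arm", "kwargs": {
  "plan": [
    {"tx": 0, "ty": -0.3, "tz": -0.05, "wx": 0, "wy": 0, "wz": 0},
    {"tx": 0, "ty": 0, "tz": 0, "wx": 0, "wy": 0, "wz": 0},
    {"tx": 0, "ty": 0, "tz": 0, "wx": 0, "wy": 0, "wz": 0}
  ]
}}

```text
time_s: 18.12
ee_pos: [566.0, -185.8, 192.0]
ee_rot: [-179.9, 0.2, 167.9]
force: [0.2, -0.2, 5.8]
gripper_width: 17.5
gripper_force: 20.0
```

Call:
{"fn": "move_arm", "kwargs": {
  "plan": [
    {"tx": 0, "ty": -0.3, "tz": -0.05, "wx": 0, "wy": 0, "wz": 0},
    {"tx": 0, "ty": 0, "tz": 0, "wx": 0, "wy": 0, "wz": 0},
    {"tx": 0, "ty": 0, "tz": 0, "wx": 0, "wy": 0, "wz": 0}
  ]
}}

```text
time_s: 18.37
ee_pos: [565.5, -187.9, 192.1]
ee_rot: [180.0, 0.1, 167.9]
force: [0.4, 1.3, 5.3]
gripper_width: 17.4
gripper_force: 20.0
```

```bash
python3 -c "
from h import *
arm()"
```

```text
tote xyz 1.3310011358100176 -1.6194216876264125 211.07417543957263 deg 90.68184611417769 r 136.0838114845478 F [0.13675927 1.37005858 5.25979474] [1.79981759e+02 1.36767709e-01 1.67932894e+02]
```

Call:
{"fn": "move_arm", "kwargs": {
  "plan": [
    {"tx": 0, "ty": -0.4, "tz": 0, "wx": 0, "wy": 0, "wz": 0},
    {"tx": 0, "ty": 0, "tz": 0, "wx": 0, "wy": 0, "wz": 0},
    {"tx": 0, "ty": 0, "tz": 0, "wx": 0, "wy": 0, "wz": 0}
  ]
}}

```text
time_s: 18.62
ee_pos: [565.4, -187.9, 192.0]
ee_rot: [179.5, 0.1, 167.9]
force: [2.6, 12.0, 5.4]
gripper_width: 17.5
gripper_force: 20.0
```

Call:
{"fn": "move_arm", "kwargs": {
  "plan": [
    {"tx": 0, "ty": -0.3, "tz": 0, "wx": 0, "wy": 0, "wz": 0},
    {"tx": 0, "ty": 0, "tz": 0, "wx": 0, "wy": 0, "wz": 0},
    {"tx": 0, "ty": 0, "tz": 0, "wx": 0, "wy": 0, "wz": 0}
  ]
}}

```text
time_s: 18.87
ee_pos: [565.4, -188.0, 192.1]
ee_rot: [179.2, 0.1, 167.9]
force: [4.8, 19.0, 5.4]
gripper_width: 17.3
gripper_force: 20.0
```

Hard stop reached. Relax, release, retreat.

Call:
{"fn": "move_arm", "kwargs": {
  "plan": [
    {"tx": 0, "ty": 0.6, "tz": 0, "wx": 0, "wy": 0, "wz": 0},
    {"tx": 0, "ty": 0, "tz": 0, "wx": 0, "wy": 0, "wz": 0},
    {"tx": 0, "ty": 0, "tz": 0, "wx": 0, "wy": 0, "wz": 0}
  ]
}}

```text
time_s: 19.12
ee_pos: [565.5, -187.9, 192.1]
ee_rot: [179.9, 0.1, 168.0]
force: [1.1, 3.5, 5.4]
gripper_width: 17.2
gripper_force: 20.0
```

Call:
{"fn": "move_arm", "kwargs": {
  "plan": [
    {"tx": 0, "ty": 0, "tz": 0, "wx": 0, "wy": 0, "wz": 0},
    {"tx": 0, "ty": 0, "tz": 0, "wx": 0, "wy": 0, "wz": 0},
    {"tx": 0, "ty": 0, "tz": 0, "wx": 0, "wy": 0, "wz": 0},
    {"tx": 0, "ty": 0, "tz": 0, "wx": 0, "wy": 0, "wz": 0},
    {"tx": 0, "ty": 0, "tz": -1, "wx": 0, "wy": 0, "wz": 0},
    {"tx": 0, "ty": 0, "tz": -2, "wx": 0, "wy": 0, "wz": 0},
    {"tx": 0, "ty": 0, "tz": -2, "wx": 0, "wy": 0, "wz": 0},
    {"tx": 0, "ty": 0, "tz": -2, "wx": 0, "wy": 0, "wz": 0},
    {"tx": 0, "ty": 0, "tz": -2, "wx": 0, "wy": 0, "wz": 0},
    {"tx": 0, "ty": 0, "tz": 0, "wx": 0, "wy": 0, "wz": 0}
  ],
  "gripper": 5
}}

```text
time_s: 19.95
ee_pos: [566.9, -189.7, 287.0]
ee_rot: [-179.9, 0.6, 167.9]
force: [0.4, -1.2, 0.6]
gripper_width: 50.0
gripper_force: 0.0
```

Call:
{"fn": "move_arm", "kwargs": {
  "plan": [
    {"tx": 0, "ty": 2, "tz": 0, "wx": 0, "wy": 0, "wz": 0},
    {"tx": 0, "ty": 3, "tz": 0, "wx": 0, "wy": 0, "wz": 0},
    {"tx": 0, "ty": 3, "tz": 0, "wx": 0, "wy": 0, "wz": 0},
    {"tx": 0, "ty": 3, "tz": 0, "wx": 0, "wy": 0, "wz": 0},
    {"tx": 0, "ty": 3, "tz": 0, "wx": 0, "wy": 0, "wz": 0},
    {"tx": 0, "ty": 3, "tz": 0, "wx": 0, "wy": 0, "wz": 0},
    {"tx": 0, "ty": 3, "tz": 0, "wx": 0, "wy": 0, "wz": 0},
    {"tx": 0, "ty": 0, "tz": 0, "wx": 0, "wy": 0, "wz": 0},
    {"tx": 0, "ty": 0, "tz": 0, "wx": 0, "wy": 0, "wz": 0}
  ]
}}

```text
time_s: 20.7
ee_pos: [606.7, 7.9, 281.1]
ee_rot: [-180.0, 0.1, 168.1]
force: [-0.2, -2.1, -0.3]
gripper_width: 50.2
gripper_force: 0.0
```

```bash
python3 - <<'E'
from h import *
from workcell import grab_frame
F=[grab_frame(n) for n in('scene','top')]
r=lambda i,x,y,w,h,s:cv2.resize(i[y:y+h,x:x+w],None,fx=s,fy=s,interpolation=cv2.INTER_CUBIC)
b=[cv2.cvtColor(f['color'],cv2.COLOR_RGB2BGR) for f in F]
cv2.imwrite('pics/e1.png',np.hstack([r(b[0],110,80,330,230,1.5),r(b[1],270,100,140,172,2)[:345]]))
up=[tote+[0,0,203]+s*55*X for s in(-1,1)]
for f in F: print(proj(f,up))
print(np.array(up))
E
```

```text
Traceback (most recent call last):
ValueError: all the input array dimensions except for the concatenation axis must match exactly, but along dimension 0, the array at index 0 has size 345 and the array at index 1 has size 344
```

```bash
python3 - <<'E'
from h import *
from workcell import grab_frame
F=[grab_frame(n) for n in('scene','top')]
r=lambda i,x,y,w,h,s:cv2.resize(i[y:y+h,x:x+w],None,fx=s,fy=s,interpolation=cv2.INTER_CUBIC)
b=[cv2.cvtColor(f['color'],cv2.COLOR_RGB2BGR) for f in F]
cv2.imwrite('pics/e1.png',np.hstack([r(b[0],110,80,330,230,1.5),r(b[1],270,100,140,173,2)[:345]]))
up=[tote+[0,0,203]+s*55*X for s in(-1,1)]
for f in F: print(proj(f,up))
E
```

```text
[[203.2214239  182.15754648]
 [200.35095848 223.40377913]]
[[343.29217302 209.0234846 ]
 [350.56357516 169.20777892]]
```

View pics/e1.png

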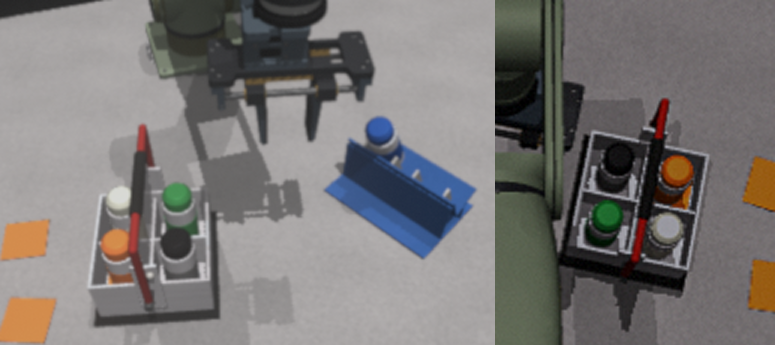

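The handle is upright: its sleeve ends are at (204,183) and (201,222), against a predicted (203,182) and (200,223). The orange can stands in its cell, the blue can is still in the rack, and the gripper is clear.

```bash
python3 -c "
from workcell import env
print(env.job_done())"
```

```text
the job is handed in; nothing more can be done
None
```

The orange can stands upright in the tote's empty cell, the handle is against its upright stop and released, the other cans are where they were, and the job is handed in at about 21 s of the 45 s allowed (no verdict was returned).

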